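# Inspect glazed vases on the turntable under the raking lamp

### The job

Inspect the little glazed vases: first turn the lamp's aim knob until its pointer lines up with the red mark, then stand every vase from the left of the table upright on the turntable platter, inside its large ring, and, with all of them aboard, turn the platter slowly by its wooden handle through one full turn, either way, until the handle is back at the red post. Then stand all the vases upright in the padded tray and leave the lamp aimed and the handle at the post. The glaze is delicate: grip the vases with as little as 20 N and never set the grip above 30 N, set them down softly without dropping them, and leave the other things where they stand.

Things in the scene. Friction and masses are not known exactly. Their poses are not given: they have to be found in the camera images.
- celadon: glazed pale blue-green vase, 100 mm high, 0.2 to 0.4 kg; foot 64, belly 66 to 68 mm across, heavy foot; straight closed neck 38 mm across from 62 mm up to the top: grip it there, 84 mm up. Origin: centre of its underside, z up. May be absent. Harmed if the fingers together press over 85 N (a 20 N grip makes 40 to 50 N), or if it hits platter or tray with over 60 N
- cobalt: glazed dark blue vase, 100 mm high, 0.2 to 0.4 kg; foot 64, belly 66 to 68 mm across, heavy foot; straight closed neck 38 mm across from 62 mm up to the top: grip it there, 84 mm up. Origin: centre of its underside, z up. May be absent. Harmed if the fingers together press over 85 N (a 20 N grip makes 40 to 50 N), or if it hits platter or tray with over 60 N
- ivory: glazed white vase, 100 mm high, 0.2 to 0.4 kg; foot 64, belly 66 to 68 mm across, heavy foot; straight closed neck 38 mm across from 62 mm up to the top: grip it there, 84 mm up. Origin: centre of its underside, z up. May be absent. Harmed if the fingers together press over 85 N (a 20 N grip makes 40 to 50 N), or if it hits platter or tray with over 60 N
- amber: glazed amber brown vase, 100 mm high, 0.2 to 0.4 kg; foot 64, belly 66 to 68 mm across, heavy foot; straight closed neck 38 mm across from 62 mm up to the top: grip it there, 84 mm up. Origin: centre of its underside, z up. May be absent. Harmed if the fingers together press over 85 N (a 20 N grip makes 40 to 50 N), or if it hits platter or tray with over 60 N
- platter_center (a point): centre of the turntable's round platter, on its flat top 50 mm above the table (fixed, does not turn). The platter is a metal disc of radius 130 mm and 15 mm thick on a green foot; rings of radius 95 and 30 mm are drawn on it; the handle stands on it at radius 115 mm
- platter (a joint): turn of the platter, rad: 0 at the start with the handle at the red post, grows anticlockwise seen from above, not wrapped (a full turn reads 6.28 or -6.28). Stays where it is left; about 1.5 N at the handle moves it
- handle_grip (a point): the point to grip on the platter's wooden handle: an upright sleeve 25 mm across and 80 mm tall that spins freely on its pin, so the fingers need not turn with it; it begins 25 mm above the platter's top; this point is on its axis 25 mm below its upper end (115 mm from the platter's axis, 100 mm above the platter's top)
- wheel_mark (a point): top of the red post on an arm of the turntable's foot, just outside the platter's edge, 157 mm from its axis, 49 mm above the table; does not turn
- aim_knob (a joint): turn of the lamp's aim knob, rad, 0 to 3.6, grows clockwise seen from above; each radian of the knob turns the lamp head and its pointer 0.6 rad clockwise; stays where it is left, light to turn (0.04 N m)
- aim_knob_grip (a point): where to pinch the aim knob, on its upright axis, 67 mm above the table: a black bar 57 mm long (along this point's x), 14 mm wide and 32 mm tall whose upper end is 7 mm above this point, on a disc 60 mm across, on the grey lamp base
- lamp_head: yellow lamp tube on an upright axis with a black pointer at its foot that points along this body's x; origin on its axis, 31 mm above the table; stands 100 mm from the knob; 103 mm high above its origin
- pointer_tip (a point): free end of the black pointer, 60 mm from the lamp head's axis
- mark: red mark at the rim of the white dial under the lamp head; origin on the lamp head's axis, x points towards the mark; the pointer is aligned when its x and this x agree (within 0.08 rad). At the start it lies clockwise of the pointer
- mark_tip (a point): inner end of the red mark, 62 mm from the lamp head's axis
- tray: open plywood packing tray with a grey pad, fixed, 240 (x) x 220 (y) x 40 mm high, walls and floor 6 mm (pad 1 mm, look only); origin at the centre of its underside, so vases stand 6 mm above it
- black_vase: bystander, leave alone: tall black vase, 84 mm across, 190 mm high; origin at the centre of its underside
- gourd: bystander, leave alone: green glass gourd figure, 84 mm across, 100 mm high; origin at the centre of its underside
- socket: bystander, leave alone: brass lamp socket, 60 mm across at the foot, 90 mm high; origin at the centre of its underside
- mug: bystander, leave alone: blue mug, 76 mm across, 85 mm high, handle on one side; origin at the centre of its underside
- brush: bystander, leave alone: glazing brush lying flat, 200 mm long; origin at the centre of its underside
- ruler: bystander, leave alone: flat steel ruler, 200 x 22 x 4 mm, long along its y; origin at the centre of its underside
Mind the look-alikes: they are no part of the job. What is shaped like the celadon but pink is not meant.

How it is judged:
On the way, in this order (a step that is already met when the one before it is completed fails the run):
1. lamp pointer lined up with the red mark (angle between the x axis of lamp_head and the x axis of mark, either way round below 0.08 rad), for 0.2 s.
2. all vases stand released on the platter, its handle still at the post (horizontal distance between each of celadon, cobalt, ivory, amber and platter_center below 0.105 m and z of celadon in the frame of platter_center between -0.008 and 0.012 m and angle between each of celadon, cobalt, ivory, amber's own z axis and vertical below 0.15 rad and z of cobalt in the frame of platter_center between -0.008 and 0.012 m and z of ivory in the frame of platter_center between -0.008 and 0.012 m and z of amber in the frame of platter_center between -0.008 and 0.012 m and contact force between the fingers and celadon below 0.5 N and contact force between the fingers and cobalt below 0.5 N and contact force between the fingers and ivory below 0.5 N and contact force between the fingers and amber below 0.5 N and value of joint platter between -0.4 and 0.4 rad and angle between the x axis of lamp_head and the x axis of mark, either way round below 0.08 rad), for 0.2 s.
3. platter half way round with all vases aboard (horizontal distance between each of celadon, cobalt, ivory, amber and platter_center below 0.105 m and z of celadon in the frame of platter_center between -0.008 and 0.012 m and angle between each of celadon, cobalt, ivory, amber's own z axis and vertical below 0.15 rad and z of cobalt in the frame of platter_center between -0.008 and 0.012 m and z of ivory in the frame of platter_center between -0.008 and 0.012 m and z of amber in the frame of platter_center between -0.008 and 0.012 m and (value of joint platter above 3 rad or value of joint platter below -3 rad)), for 0.05 s.
4. full turn done with all vases aboard, handle back at the post (horizontal distance between each of celadon, cobalt, ivory, amber and platter_center below 0.105 m and z of celadon in the frame of platter_center between -0.008 and 0.012 m and angle between each of celadon, cobalt, ivory, amber's own z axis and vertical below 0.15 rad and z of cobalt in the frame of platter_center between -0.008 and 0.012 m and z of ivory in the frame of platter_center between -0.008 and 0.012 m and z of amber in the frame of platter_center between -0.008 and 0.012 m and (value of joint platter between 6.033 and 6.533 rad or value of joint platter between -6.533 and -6.033 rad) and angle between the x axis of lamp_head and the x axis of mark, either way round below 0.08 rad), for 0.3 s.
At the end, for the whole second after the job is handed in: Every vase present stands upright (within 0.15 rad), at rest on the tray's floor inside its walls; the platter is at rest one full turn from its start (within 0.25 rad); the lamp pointer is within 0.08 rad of the red mark (x of celadon in the frame of tray between -0.1 and 0.1 m and y of celadon in the frame of tray between -0.09 and 0.09 m and z of celadon in the frame of tray between -0.003 and 0.02 m and angle between each of celadon, cobalt, ivory, amber's own z axis and vertical below 0.15 rad and linear speed of each of celadon, cobalt, ivory, amber below 0.03 m/s and x of cobalt in the frame of tray between -0.1 and 0.1 m and y of cobalt in the frame of tray between -0.09 and 0.09 m and z of cobalt in the frame of tray between -0.003 and 0.02 m and x of ivory in the frame of tray between -0.1 and 0.1 m and y of ivory in the frame of tray between -0.09 and 0.09 m and z of ivory in the frame of tray between -0.003 and 0.02 m and x of amber in the frame of tray between -0.1 and 0.1 m and y of amber in the frame of tray between -0.09 and 0.09 m and z of amber in the frame of tray between -0.003 and 0.02 m and (value of joint platter between 6.033 and 6.533 rad or value of joint platter between -6.533 and -6.033 rad) and angle between the x axis of lamp_head and the x axis of mark, either way round below 0.08 rad and velocity of joint platter between -0.05 and 0.05 rad/s); the robot touches nothing.
It fails at once if fingers press a vase with more than 85 N in all (contact force between the fingers and celadon above 85 N or contact force between the fingers and cobalt above 85 N or contact force between the fingers and ivory above 85 N or contact force between the fingers and amber above 85 N).
It fails at once if a vase is dropped or banged (over 60 N) on the platter or tray (contact force between any of celadon, cobalt, ivory, amber and platter above 60 N or contact force between any of celadon, cobalt, ivory, amber and tray above 60 N).
It fails at once if platter spun faster than 2.5 rad/s (velocity of joint platter above 2.5 rad/s or velocity of joint platter below -2.5 rad/s).
It fails at once if a bystander moved more than 30 mm (distance of any of black_vase, gourd, socket, mug, brush, ruler from where it was at the start of the episode above 0.03 m).
Of celadon, cobalt, ivory, amber only 2 to 3 are there at a start; the rules pass over those that are not, and their reading is None.
At some moment in a run one of celadon, cobalt, ivory, amber may be knocked a few centimetres aside while the robot is not near it.
It also fails if it takes over 210 s, if anything falls off the work surface, if the arm or the gripper's body presses on something with over 40 N, if the wrist force passes 120 N, or if a joint passes its speed limit or range.

### The arm

A 6-joint arm with a two-finger parallel gripper is mounted at the origin on the work surface. World frame = base frame: x ahead of the robot, y to its left, z up, the work surface at z = 0. Lengths are in m, angles in rad, forces in N, time in s.
With the tool pointing down it reaches from about 0.275 to 0.75 m from the base axis. Payload 10.2 kg.
Tool frame: the origin (TCP) lies between the finger pads; the fingertips stand ahead of it and the grasp point (between the pads) lies 3 mm ahead of it (tcp_to_tips is the z of the fingertips in the tool frame, in m); z points along the fingers, y is the line along which they close (so a half turn about z gives the same grasp; the last joint's range is limited). The gripper opens to 85 mm and grips with 20 to 120 N. Pads are 22 mm wide; open, the fingers measure 114 mm over their backs; the gripper's body (76 mm by 85 mm) begins 54 mm behind the grasp point. The pads swing forward as they close: fully open they stand 13 mm farther back than shut.
Start: joints at [1.089, 0.313, 1.498, -0, 1.331, -0.223], TCP at [0.134, 0.508, 0.253] pointing down, gripper open.
Joint ranges: [-2.94, 2.94], [-0.97, 2.17], [0.19, 2.56], [-1.23, 4.37], [0.02, 3.11], [-2.88, 2.88]. Speed limits (rad/s): [2.39, 2.39, 3.01, 3.14, 3.14, 3.14].

### API

Orientations are given as a rotation vector (axis times angle).
In Python, from workcell import observe, get_image, camera_model, hand_in, tcp_to_tips gives the robot as it stands.
- The arm moves only by the tool step_arm, never from a script. Its argument "increments" is a list of rows, each a list of 7 numbers: the finger opening in m, from 0 to 0.0854, then the shift along the world's x, y, z in m, then the turn, a rotation vector about the world's x, y, z in rad. In form: [[grip, x, y, z, wx, wy, wz], ...]. A call has 1 to 12 rows; each row shifts and turns the commanded pose from where the row before left it; what a row does not reach is not made up. A row lasts 1/12 s, in which the tool goes at most 41.7 mm and 7.16 degrees, less where a joint would pass 70% of its speed; a pose out of reach is approached as far as the arm can. A call is refused whole if a number of a shift passes 0.0417 or a number of a turn 0.125, either way. A call with a gripper value outside its range is refused whole. The fingers move at their own pace and stop on an object; "newtons" is the grip in N (left out, the last holds). Time passes only in rows, so rows that do not move let the fingers close. It gives the time, the measured TCP pose, the force, the opening and the grip force at its end, in the units of the state.
- observe(): the state, without advancing time (a new reading comes with each control period).
- get_image(name): name is "scene" or "top" or "wrist"; returns the picture (480x640x3 uint8, blue, green, red); there is no depth.
- camera_model(name): a dict with "camera_matrix" (3x3 intrinsics, pixels), "cam_to_world" (4x4, takes a point from camera to world coordinates). Camera axes: x right, y up, looking along -z (the intrinsics and any distortion apply to the point x, -y, -z); pixel columns grow to the right and rows downward; lengths in m; the calibration is good to about 2 mm. A picture is of the moment at which its call begins: read the wrist's pose just before it. camera_model takes no time and is no camera call; for the wrist camera it gives the pose at the moment of the call.
- hand_in(): hands the job in; it is judged then, once.
The state is a dict: "t": time; "joints": joint angles; "qvel": joint speeds; "tau": joint torques, N m; "tool_pos": TCP position; "tool_rot": TCP orientation; "ft_force": force on the tool from outside, world axes, zero at the start; "moment": the same for the moment, N m; "width": finger opening in m; "gripper_force": force on a finger pad.
Only numpy, scipy, OpenCV 4.12 (cv2) and the standard library are available. Lean on these libraries where they do the work, as an engineer would, in place of code of your own. Each camera call takes 0.05 s, during which the arm holds its last target. There are 200 camera calls.

## Working session

There is one attempt and no reset: what is moved stays moved. The work goes in short steps, Python scripts to look and compute and a tool call to move; the robot and the scene stay as the last step left them, time stands still between calls to the robot, and variables do not carry over. Pictures are saved under pics/ and viewed, at most 14 in all, crops included, and the job is handed in when it is done.

Besides the shell and the picture viewer there is one more tool, called after "Emit:" as name(argument=value, ...) on one line, values as JSON. step_arm: Moves the arm, as the interface text tells. Its arguments: {"type":"object","properties":{"increments":{"type":"array"},"newtons":{"type":"number"}},"required":["increments"]}

```bash
mkdir -p pics; ls; python3 - <<'E'
from workcell import *
import cv2,numpy as np
np.set_printoptions(precision=4,suppress=True)
print(observe(), tcp_to_tips)
for n in ("scene","top","wrist"):
    m=camera_model(n);print(n,m)
    cv2.imwrite(f"pics/{n}0.png",get_image(n))
E
```

```text
pics
{'t': 0.0, 'joints': array([ 1.0886,  0.3135,  1.4984,  0.    ,  1.331 , -0.2234]), 'qvel': array([ 0.0012,  0.0001,  0.0012, -0.0016, -0.0001,  0.0012]), 'tau': array([  0.0007, -41.2269, -25.9742,  -0.0001,   0.0041,  -0.    ]), 'tool_pos': array([0.1342, 0.5073, 0.2527]), 'tool_rot': array([-0.4052, -3.1149,  0.0019]), 'ft_force': array([ 0.7692, -0.209 ,  0.4303]), 'moment': array([ 0.0557,  0.0275, -0.0066]), 'gripper_force': 0.0, 'width': 0.08507969912954648} 0.022
scene {'camera_matrix': array([[521.7544,   0.    , 311.0683],
       [  0.    , 521.7544, 237.2542],
       [  0.    ,   0.    ,   1.    ]]), 'cam_to_world': array([[-0.7422, -0.4913,  0.4558,  1.0426],
       [ 0.67  , -0.5598,  0.4876,  0.6422],
       [ 0.0156,  0.6672,  0.7447,  0.9546],
       [ 0.    ,  0.    ,  0.    ,  1.    ]])}
top {'camera_matrix': array([[495.8767,   0.    , 319.6854],
       [  0.    , 495.8767, 236.5286],
       [  0.    ,   0.    ,   1.    ]]), 'cam_to_world': array([[-0.0013,  0.9975, -0.0713,  0.4147],
       [-0.9999, -0.0023, -0.0141,  0.0593],
       [-0.0142,  0.0713,  0.9974,  1.3125],
       [ 0.    ,  0.    ,  0.    ,  1.    ]])}
wrist {'camera_matrix': array([[395.8522,   0.    , 316.0791],
       [  0.    , 395.8522, 240.697 ],
       [  0.    ,   0.    ,   1.    ]]), 'cam_to_world': array([[ 0.2564, -0.9165, -0.3072,  0.0557],
       [ 0.9666,  0.2426,  0.0829,  0.528 ],
       [-0.0015, -0.3182,  0.948 ,  0.3732],
       [ 0.    ,  0.    ,  0.    ,  1.    ]])}
```

View pics/top0.png

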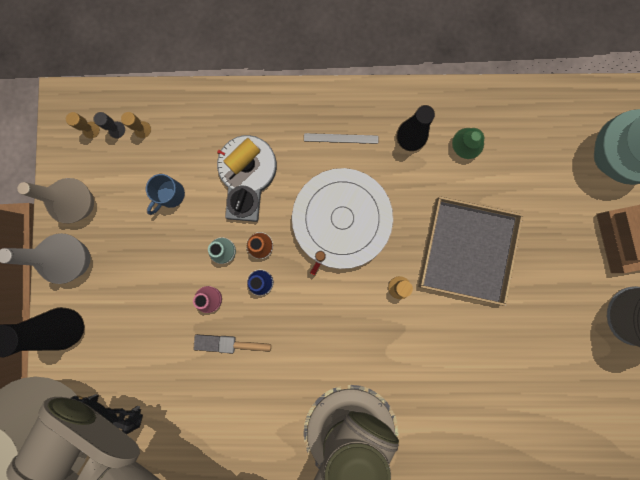

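View pics/scene0.png

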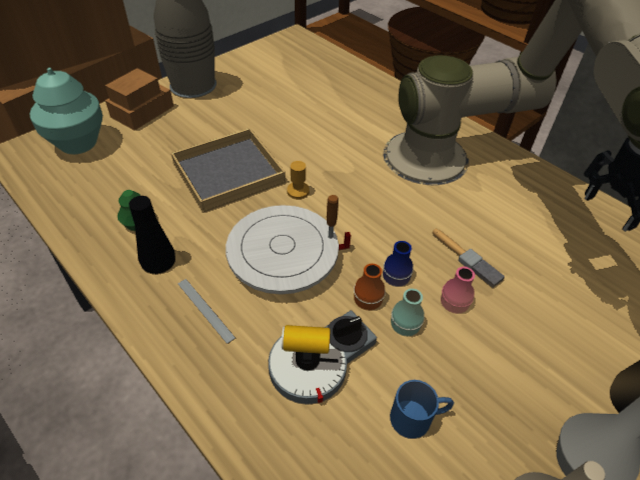

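Top view: celadon (221,250), amber (259,245), cobalt (260,283) are present, and pink is a decoy at (207,300). The platter is at (342,218), handle (318,260), lamp (246,163), knob (242,202) and tray (470,251). I'll zoom in for measurements.

```bash
python3 - <<'E'
import cv2
a=cv2.imread("pics/top0.png");cv2.imwrite("pics/c1.png",cv2.resize(a[130:310,195:405],None,fx=3.3,fy=3.3,interpolation=cv2.INTER_CUBIC))
a=cv2.imread("pics/scene0.png");cv2.imwrite("pics/c2.png",cv2.resize(a[225:405,255:485],None,fx=3.3,fy=3.3,interpolation=cv2.INTER_CUBIC))
E
```

```text
(no output)
```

View pics/c1.png

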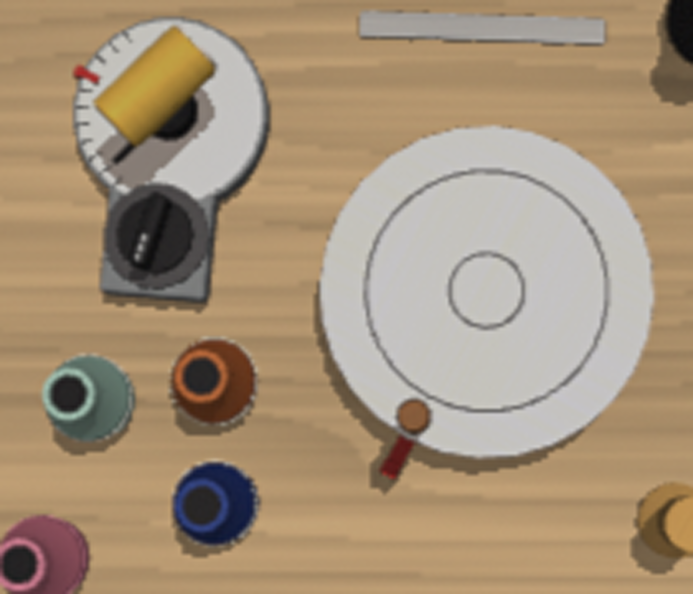

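View pics/c2.png

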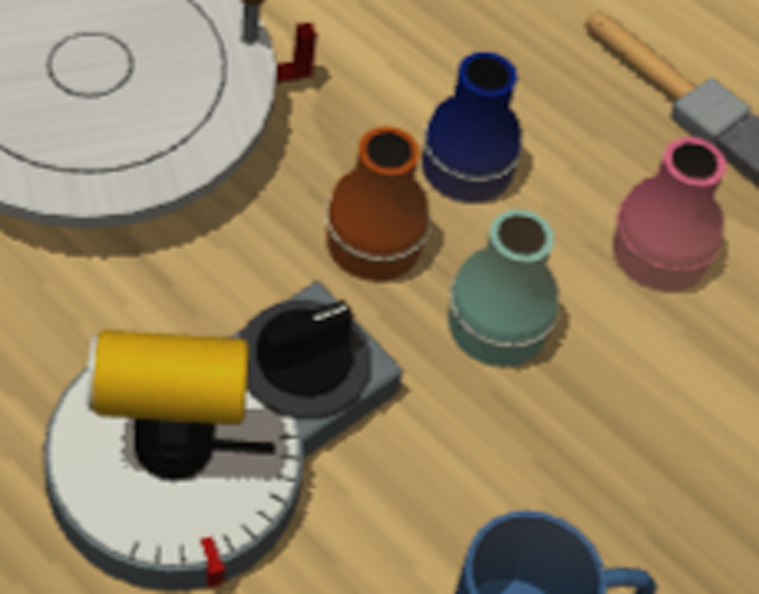

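Zoomed crops: c1 vase mouths are celadon (69,394), amber (202,377) and cobalt (202,506). Platter centre is (487,290), handle top (414,415), knob bar (165,195)–(140,275), pointer tip (120,158), and mark inner end (97,80). In c2, the pointer tip is (272,449) and the mark's inner end is (207,540).

```bash
cat >h.py <<'E'
from workcell import *
import numpy as np, cv2
np.set_printoptions(precision=4,suppress=True)
def ray(n,u,v,m=None):
    m=m or camera_model(n);K=m["camera_matrix"];T=m["cam_to_world"]
    d=np.linalg.solve(K,[u,v,1]);return T[:3,3],T[:3,:3]@[d[0],-d[1],-d[2]]
def atz(n,u,v,z,m=None):
    o,d=ray(n,u,v,m);return o+d*(z-o[2])/d[2]
def proj(n,p,m=None):
    m=m or camera_model(n);T=m["cam_to_world"];c=T[:3,:3].T@(np.array(p)-T[:3,3]);h=m["camera_matrix"]@[c[0],-c[1],-c[2]];return h[:2]/h[2]
T=lambda x,y,z:atz("top",195+x/3.3,130+y/3.3,z)
S=lambda x,y,z:atz("scene",255+x/3.3,225+y/3.3,z)
E
python3 - <<'E'
from h import *
print("cel",T(69,394,.1),S(522,236,.1));print("amb",T(202,377,.1),S(389,150,.1));print("cob",T(202,506,.1),S(487,75,.1));print("pink",T(20,565,.1),S(693,160,.1))
print("plat",T(487,290,.05),S(90,65,.05),"handle",T(414,415,.175))
print("dial",T(171,113,.028),"ptr",T(120,158,.033),S(272,449,.033),"mark",T(97,80,.028),S(207,540,.028))
print("knob bar",T(165,195,.074),T(140,275,.074),S(262,352,.074),S(350,312,.074), "stripe",T(147,235,.074),T(137,262,.074),S(315,318,.074),S(347,306,.074))
print("tray", [atz("top",u,v,.04) for u,v in((437,199),(520,214),(503,303),(420,287))])
print("socket",atz("top",402,289,.09), "black",atz("top",411,134,.02),"mug",atz("top",165,190,.085))
E
```

```text
cel [0.4703 0.3311 0.1   ] [0.4725 0.3361 0.1   ]
amb [0.4828 0.2321 0.1   ] [0.4849 0.2368 0.1   ]
cob [0.3873 0.2314 0.1   ] [0.3908 0.2363 0.1   ]
pink [0.344  0.3657 0.1   ] [0.3464 0.3694 0.1   ]
plat [0.5527 0.0185 0.05  ] [0.554  0.0234 0.05  ] handle [0.4518 0.0736 0.175 ]
dial [0.6976 0.2688 0.028 ] ptr [0.6605 0.3082 0.033 ] [0.6578 0.3145 0.033 ] mark [0.7246 0.3283 0.028 ] [0.7238 0.3295 0.028 ]
knob bar [0.6239 0.2653 0.074 ] [0.5623 0.2839 0.074 ] [0.6352 0.2794 0.074 ] [0.5761 0.2945 0.074 ] stripe [0.5931 0.2788 0.074 ] [0.5723 0.2863 0.074 ] [0.595  0.2835 0.074 ] [0.5744 0.2903 0.074 ]
tray [array([ 0.602 , -0.2254,  0.04  ]), array([ 0.5625, -0.437 ,  0.04  ]), array([ 0.3357, -0.3874,  0.04  ]), array([ 0.3762, -0.1782,  0.04  ])]
socket [ 0.3729 -0.1248  0.09  ] black [ 0.7785 -0.1644  0.02  ] mug [0.6204 0.4647 0.085 ]
```

Emit:
step_arm(increments=[[0.085,0.038,-0.019,0,0,0,0],[0.085,0.038,-0.019,0,0,0,0],[0.085,0.038,-0.019,0,0,0,0],[0.085,0.038,-0.019,0,0,0,0],[0.085,0.038,-0.019,0,0,0,0],[0.085,0.038,-0.019,0,0,0,0],[0.085,0.038,-0.019,0,0,0,0],[0.05,0.038,-0.019,0,0,0,0],[0.05,0.038,-0.019,0,0,0,0],[0.05,0.038,-0.019,0,0,0,0],[0.05,0.038,-0.019,0,0,0,0],[0.05,0.038,-0.019,0,0,0,0]], newtons=20)

```text
t: 1.15
tool_pos: [0.5831, 0.2825, 0.253]
tool_rot: [-0.406, -3.115, 0.0]
ft_force: [1.0, 0.9, -0.4]
width: 0.0497
gripper_force: 0.0
```

Emit:
step_arm(increments=[[0.045,0.008,-0.003,-0.02,0,0,-0.03],[0.045,0,0,-0.03,0,0,0],[0.045,0,0,0,0,0,0],[0.045,0,0,0,0,0,0]])

```text
t: 1.48
tool_pos: [0.5889, 0.2808, 0.2023]
tool_rot: [-0.451, -3.106, 0.002]
ft_force: [0.5, 0.4, 0.9]
width: 0.045
gripper_force: 0.0
```

```bash
python3 - <<'E'
from h import *
m=camera_model("wrist");i=get_image("wrist");cv2.imwrite("pics/w1.png",i);import pickle;pickle.dump(m,open("w1.pkl","wb"))
o=observe();print(o["tool_pos"],o["tool_rot"],o["joints"],o["t"]);
print(proj("wrist",[.598,.278,.074],m),proj("wrist",[.698,.271,.031],m),m["cam_to_world"])
E
```

```text
[0.5895 0.2813 0.2043] [0.4511 3.1088 0.0002] [ 0.2662  0.636   1.1339  0.      1.3715 -1.0165] 1.5333
[316.7198 251.5114] [342.346  342.5312] [[ 0.2851 -0.9097 -0.3019  0.5114]
 [ 0.9585  0.2698  0.0919  0.3039]
 [-0.0022 -0.3155  0.9489  0.3229]
 [ 0.      0.      0.      1.    ]]
```

View pics/w1.png

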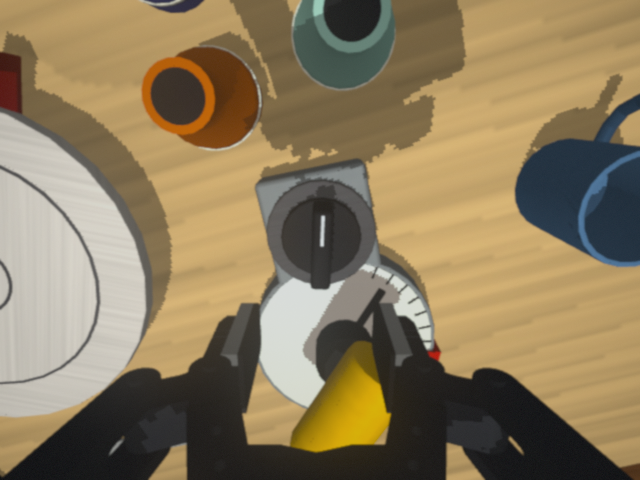

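```bash
python3 - <<'E'
from h import *
import pickle;m=pickle.load(open("w1.pkl","rb"))
W=lambda u,v,z:atz("wrist",u,v,z,m)
print(W(321,232,.042),W(324,199,.074),W(320,288,.074),W(323,215,.074),W(322,246,.074))
print("dial",W(345,340,.031),"ptr",W(382,291,.033),"mark",W(430,352,.028))
print("amb",W(180,97,.1),"cel",W(352,8,.1),"plat edge",W(150,290,.05))
E
```

```text
[0.5953 0.2821 0.042 ] [0.5651 0.2926 0.074 ] [0.6243 0.2725 0.074 ] [0.575  0.2891 0.074 ] [0.5953 0.2825 0.074 ]
dial [0.6963 0.2738 0.031 ] ptr [0.6596 0.3145 0.033 ] mark [0.7305 0.3409 0.028 ]
amb [0.4849 0.236  0.1   ] cel [0.4707 0.3341 0.1   ] plat edge [0.6002 0.1454 0.05  ]
```

Emit:
step_arm(increments=[[0.045,0.0055,0.001,-0.03,0,0,-0.04],[0.045,0,0,-0.03,0,0,0],[0.045,0,0,-0.03,0,0,0],[0.045,0,0,-0.03,0,0,0],[0.045,0,0,-0.012,0,0,0],[0.045,0,0,0,0,0,0],[0,0,0,0,0,0,0],[0,0,0,0,0,0,0],[0,0,0,0,0,0,0],[0,0,0,0,0,0,0]])

```text
t: 2.37
tool_pos: [0.5961, 0.2822, 0.0742]
tool_rot: [0.513, 3.096, 0.002]
ft_force: [-0.8, -0.7, 5.8]
width: 0.014
gripper_force: 24.1
```

Emit:
step_arm(increments=[[0,0,0,0,0,0,-0.1],[0,0,0,0,0,0,-0.12],[0,0,0,0,0,0,-0.12],[0,0,0,0,0,0,-0.12],[0,0,0,0,0,0,-0.12],[0,0,0,0,0,0,-0.12],[0,0,0,0,0,0,-0.12],[0,0,0,0,0,0,-0.12],[0,0,0,0,0,0,-0.12],[0,0,0,0,0,0,-0.12],[0,0,0,0,0,0,-0.12],[0,0,0,0,0,0,-0.12]])

```text
t: 3.37
tool_pos: [0.5988, 0.2836, 0.0743]
tool_rot: [2.413, 2.005, 0.02]
ft_force: [16.3, 9.2, -4.9]
width: 0.0137
gripper_force: 22.7
```

Emit:
step_arm(increments=[[0,0,0,0,0,0,-0.12],[0,0,0,0,0,0,-0.12],[0,0,0,0,0,0,-0.12],[0,0,0,0,0,0,-0.12],[0,0,0,0,0,0,-0.1],[0,0,0,0,0,0,0],[0,0,0,0,0,0,0]])

```text
t: 3.95
tool_pos: [0.5999, 0.2829, 0.0743]
tool_rot: [2.885, 1.239, 0.025]
ft_force: [22.0, 7.4, -8.2]
width: 0.0137
gripper_force: 22.2
```

```bash
python3 - <<'E'
from h import *
import pickle
o=observe();print(o["tool_pos"],o["tool_rot"],o["joints"],o["t"],o["width"])
a=get_image("top");b=get_image("scene")
A=cv2.resize(a[125:225,195:295],None,fx=4,fy=4,interpolation=cv2.INTER_CUBIC);B=cv2.resize(b[320:420,240:340],None,fx=4,fy=4,interpolation=cv2.INTER_CUBIC)
cv2.imwrite("pics/l1.png",np.hstack([A,B]))
E
```

```text
[0.5999 0.2829 0.0743] [2.8847 1.2393 0.0247] [0.2643 0.7766 1.2406 0.0005 1.1086 1.0234] 3.95 0.013720299859205119
```

View pics/l1.png

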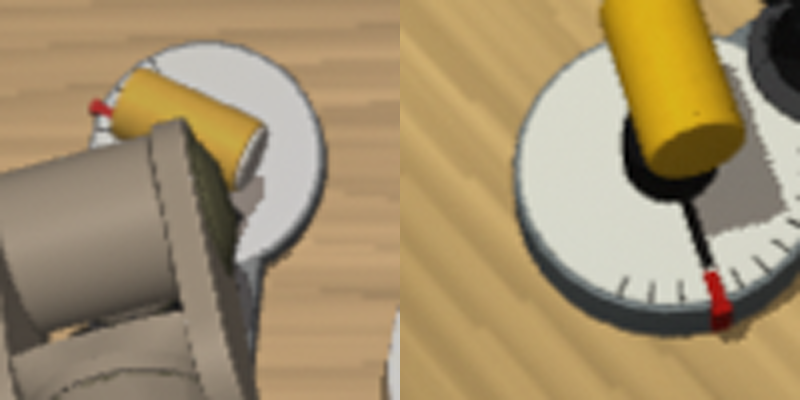

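```bash
python3 - <<'E'
from h import *
S=lambda x,y,z:atz("scene",240+(x-400)/4,320+y/4,z)[:2]
ang=lambda v:np.arctan2(v[1],v[0])
c=np.array([.698,.274])
p0,p1=S(688,205,.033),S(711,268,.033);a,b=S(712,274,.03),S(720,308,.03)
print(p0,p1,a,b,ang(p1-p0),ang(p1-c),ang(a-c),ang(b-c),np.hypot(*(p1-c)),np.hypot(*(a-c)))
E
```

```text
[0.7097 0.2976] [0.7233 0.3288] [0.724  0.3303] [0.7326 0.3453] 1.1590768748962537 1.1382752383975965 1.1389811610014413 1.1186816259656112 0.06038084597510782 0.06203882405650663
```

Pointer and mark agree within about 0.02 rad (tip at (711,268), mark's inner end at (712,274)). I'll relax the side load, release, and go above amber.

Emit:
step_arm(increments=[[0,0.0025,0.0005,0,0,0,0],[0,0.0025,0.0005,0,0,0,0],[0.03,0,0,0,0,0,0],[0.045,0,0,0,0,0,0],[0.045,0,0,0.03,0,0,0],[0.045,0,0,0.04,0,0,0],[0.06,0,0,0.04,0,0,0],[0.075,-0.02,-0.008,0.02,0,0,-0.116],[0.075,-0.03,-0.012,0,0,0,-0.116],[0.075,-0.03,-0.012,0,0,0,-0.116],[0.075,-0.03,-0.012,0,0,0,-0.116],[0.075,-0.006,-0.004,0,0,0,-0.116]])

```text
t: 5.05
tool_pos: [0.4803, 0.2341, 0.2018]
tool_rot: [3.121, 0.357, -0.003]
ft_force: [0.4, 0.3, -1.3]
width: 0.0747
gripper_force: 0.0
```

Emit:
step_arm(increments=[[0.075,0,0,0,0,0,-0.116],[0.075,0,0,0,0,0,-0.116],[0.075,0,0,0,0,0,0]])

```text
t: 5.3
tool_pos: [0.484, 0.2349, 0.202]
tool_rot: [-3.141, 0.005, -0.002]
ft_force: [0.5, 0.2, 0.4]
width: 0.0751
gripper_force: 0.0
```

```bash
cat >>h.py <<'E'
HSV=dict(celadon=((75,25,50),(98,160,255)),cobalt=((108,140,30),(130,255,255)),amber=((3,170,40),(14,255,200)))
def blob(img,c,win):
    h=cv2.cvtColor(img,cv2.COLOR_BGR2HSV);m=cv2.inRange(h,*[np.array(x) for x in HSV[c]])
    u0,u1,v0,v1=win;z=np.zeros_like(m);z[v0:v1,u0:u1]=m[v0:v1,u0:u1]
    n,l,s,ce=cv2.connectedComponentsWithStats(z)
    if n<2:return None
    k=1+np.argmax(s[1:,4]);return ce[k],s[k]
WIN=(190,300,205,330)
E
python3 - <<'E'
from h import *
o=observe();print(o["tool_pos"],o["tool_rot"],o["joints"],o["t"])
a0=cv2.imread("pics/top0.png");a=get_image("top");s0=cv2.imread("pics/scene0.png");s=get_image("scene")
cv2.imwrite("pics/top2.png",a)
for c in HSV: print(c,blob(a0,c,WIN),blob(a,c,WIN),"scene",blob(s0,c,(340,450,230,345)),blob(s,c,(340,450,230,345)))
i=get_image("wrist");cv2.imwrite("pics/w2.png",i);m=camera_model("wrist")
for p in([.4845,.2355,.1],[.472,.3345,.1]):print(proj("wrist",p,m))
E
```

```text
[0.484  0.2349 0.202 ] [-3.1413  0.0052 -0.0019] [ 0.2339  0.3851  1.5352 -0.      1.2201  1.808 ] 5.3
celadon (array([224.8176, 252.1509]), array([211, 239,  23,  24, 159], dtype=int32)) (array([225.1579, 259.8947]), array([222, 258,   8,   5,  19], dtype=int32)) scene (array([400.9909, 320.4273]), array([394, 312,  18,  16, 110], dtype=int32)) (array([401.8442, 319.1809]), array([393, 310,  23,  18, 199], dtype=int32))
cobalt (array([261.1134, 281.9003]), array([248, 271,  23,  23, 291], dtype=int32)) None scene (array([398.6425, 260.8142]), array([385, 241,  27,  34, 565], dtype=int32)) (array([399.3478, 262.3978]), array([385, 245,  27,  29, 460], dtype=int32))
amber (array([260.6179, 245.6246]), array([248, 234,  23,  24, 301], dtype=int32)) (array([270. , 247.5]), array([270, 246,   1,   4,   4], dtype=int32)) scene (array([369.6833, 285.6196]), array([355, 263,  29,  39, 723], dtype=int32)) (array([369.7276, 285.6217]), array([355, 263,  29,  39, 727], dtype=int32))
[314.4639 252.7509]
[151.2715 271.5111]
```

View pics/w2.png

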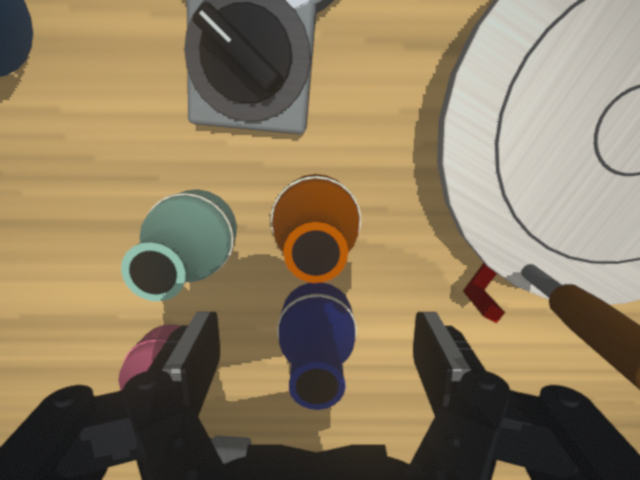

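Amber's mouth is at (316,252), celadon's at (154,272) and cobalt's at (317,385), all within 2 mm of my estimates. Descending on amber.

Emit:
step_arm(increments=[[0.075,0,0,-0.035,0,0,0],[0.075,0,0,-0.035,0,0,0],[0.075,0,0,-0.025,0,0,0],[0.075,0,0,-0.015,0,0,0],[0.075,0,0,-0.005,0,0,0],[0.05,0,0,0,0,0,0],[0.03,0,0,0,0,0,0],[0.03,0,0,0,0,0,0],[0.03,0,0,0,0,0,0],[0.03,0,0,0,0,0,0]], newtons=20)

```text
t: 6.28
tool_pos: [0.4848, 0.2352, 0.0877]
tool_rot: [-3.141, -0.002, -0.004]
ft_force: [0.3, 1.7, 6.4]
width: 0.0382
gripper_force: 21.8
```

```bash
python3 - <<'E'
from h import *
o=observe();print(o["tool_pos"],o["tool_rot"],o["width"],o["gripper_force"],o["ft_force"])
E
```

```text
[0.4848 0.2352 0.0877] [-3.1409 -0.0018 -0.0042] 0.038205827336166696 21.760996878147125 [0.2789 1.6898 6.3506]
```

Emit:
step_arm(increments=[[0.03,0,0,0.01,0,0,0],[0.03,0,0,0.02,0,0,0],[0.03,0,0,0.03,0,0,0],[0.03,0,0,0.025,0,0,0],[0.03,0.007,-0.014,0.005,0,0,0],[0.03,0.011,-0.024,0,0,0,0],[0.03,0.013,-0.028,0,0,0,0],[0.03,0.013,-0.028,0,0,0,0],[0.03,0.013,-0.028,0,0,0,0],[0.03,0.013,-0.028,0,0,0,0],[0.03,0.013,-0.028,0,0,0,0],[0.03,0.013,-0.028,0,0,0,0]])

```text
t: 7.28
tool_pos: [0.5803, 0.0274, 0.1769]
tool_rot: [-3.142, -0.001, 0.0]
ft_force: [0.6, 0.0, -1.8]
width: 0.0381
gripper_force: 21.1
```

Emit:
step_arm(increments=[[0.03,0.01,-0.02,0,0,0,0],[0.03,0.006,-0.011,0,0,0,0],[0.03,0,0,-0.01,0,0,0],[0.03,0,0,-0.015,0,0,0],[0.03,0,0,-0.008,0,0,0],[0.03,0,0,-0.002,0,0,0],[0.03,0,0,0,0,0,0]])

```text
t: 7.87
tool_pos: [0.5956, -0.0011, 0.1408]
tool_rot: [-3.141, -0.003, 0.002]
ft_force: [0.0, 0.2, -1.7]
width: 0.0379
gripper_force: 21.0
```

Emit:
step_arm(increments=[[0.03,0,0,-0.001,0,0,0],[0.03,0,0,-0.001,0,0,0],[0.03,0,0,-0.001,0,0,0],[0.03,0,0,-0.0005,0,0,0],[0.03,0,0,0,0,0,0]])

```text
t: 8.28
tool_pos: [0.5961, -0.0021, 0.1379]
tool_rot: [3.142, 0.001, 0.0]
ft_force: [1.5, -0.5, -3.0]
width: 0.038
gripper_force: 21.0
```

Emit:
step_arm(increments=[[0.03,0,0,-0.0007,0,0,0],[0.03,0,0,-0.0007,0,0,0],[0.03,0,0,-0.0007,0,0,0],[0.03,0,0,0,0,0,0]])

```text
t: 8.62
tool_pos: [0.5964, -0.002, 0.1377]
tool_rot: [3.141, 0.002, 0.003]
ft_force: [-5.7, 1.6, 12.1]
width: 0.0376
gripper_force: 22.3
```

Emit:
step_arm(increments=[[0.04,0,0,0.001,0,0,0],[0.043,0,0,0,0,0,0],[0.05,0,0,0,0,0,0],[0.06,0,0,0,0,0,0],[0.06,0,0,0.015,0,0,0],[0.065,0,0,0.035,0,0,0],[0.07,0,0,0.04,0,0,0],[0.075,0,0,0.04,0,0,0],[0.075,-0.015,0.038,0,0,0,0],[0.075,-0.015,0.038,0,0,0,0],[0.075,-0.015,0.038,0,0,0,0],[0.075,-0.015,0.038,0,0,0,0]])

```text
t: 9.62
tool_pos: [0.5352, 0.1513, 0.2667]
tool_rot: [-3.142, -0.0, -0.0]
ft_force: [0.8, 0.7, 0.2]
width: 0.0749
gripper_force: 0.0
```

Emit:
step_arm(increments=[[0.075,-0.015,0.038,0,0,0,0],[0.075,-0.015,0.038,0,0,0,0],[0.075,-0.015,0.038,-0.02,0,0,0],[0.075,-0.015,0.038,-0.02,0,0,0],[0.075,-0.005,0.031,-0.02,0,0,0],[0.075,0,0,-0.008,0,0,0],[0.075,0,0,0,0,0,0]])

```text
t: 10.2
tool_pos: [0.4724, 0.3273, 0.1997]
tool_rot: [3.14, 0.005, -0.006]
ft_force: [-0.3, -0.3, 0.1]
width: 0.0751
gripper_force: 0.0
```

```bash
python3 - <<'E'
from h import *
o=observe();print(o["tool_pos"],o["tool_rot"],o["joints"],o["t"])
i=get_image("wrist");cv2.imwrite("pics/w3.png",i);m=camera_model("wrist")
for p in([.472,.3335,.1],[.389,.234,.1],[.596,-.002,.15]):print(proj("wrist",p,m))
cv2.imwrite("pics/s3.png",get_image("scene"));cv2.imwrite("pics/t3.png",get_image("top"))
# mouths: dark ellipse candidates
h=cv2.cvtColor(i,cv2.COLOR_BGR2HSV)
for c in ("celadon","cobalt"):
    b=blob(i,c,(80,640,0,420));print(c,b)
E
```

```text
[0.4724 0.3273 0.1997] [ 3.1398  0.0052 -0.0058] [ 0.4022  0.4675  1.4179 -0.0002  1.2603  1.9697] 10.2
[303.408  255.2249]
[454.084  372.0585]
[1180.1801   -3.2657]
celadon (array([314.0015, 228.5686]), array([ 272,  184,   77,  100, 2719], dtype=int32))
cobalt (array([444.1027, 306.5926]), array([ 411,  286,   59,   53, 1490], dtype=int32))
```

View pics/w3.png

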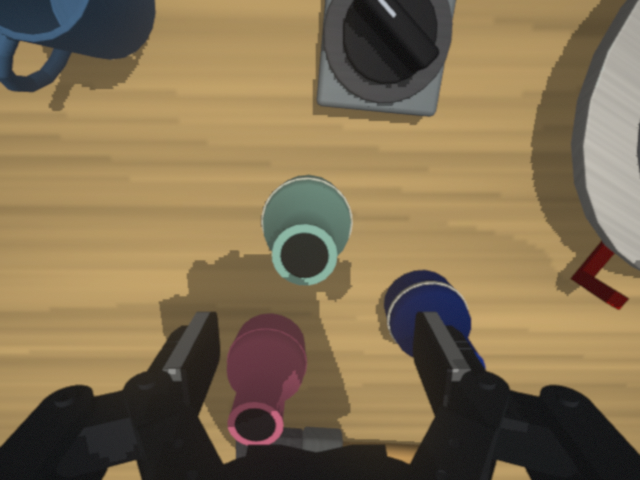

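Celadon's mouth is at (304,255), as predicted. Picking it up.

Emit:
step_arm(increments=[[0.075,0,0.006,-0.035,0,0,0],[0.075,0,0,-0.035,0,0,0],[0.075,0,0,-0.025,0,0,0],[0.075,0,0,-0.012,0,0,0],[0.075,0,0,-0.005,0,0,0],[0.05,0,0,0,0,0,0],[0.03,0,0,0,0,0,0],[0.03,0,0,0,0,0,0],[0.03,0,0,0,0,0,0],[0.03,0,0,0,0,0,0]], newtons=20)

```text
t: 11.18
tool_pos: [0.4745, 0.3329, 0.0917]
tool_rot: [-3.14, -0.001, -0.005]
ft_force: [0.3, 1.5, 6.6]
width: 0.0381
gripper_force: 22.9
```

Emit:
step_arm(increments=[[0.03,0,0,0.01,0,0,0],[0.03,0,0,0.02,0,0,0],[0.03,0,0,0.03,0,0,0],[0.03,0,0,0.025,0,0,0],[0.03,0.003,-0.014,0.005,0,0,0],[0.03,0.008,-0.025,0,0,0,0],[0.03,0.01,-0.032,0,0,0,0],[0.03,0.01,-0.032,0,0,0,0],[0.03,0.01,-0.032,0,0,0,0],[0.03,0.01,-0.032,0,0,0,0],[0.03,0.01,-0.032,0,0,0,0],[0.03,0.01,-0.032,0,0,0,0]])

```text
t: 12.18
tool_pos: [0.5441, 0.0992, 0.1794]
tool_rot: [3.141, 0.001, -0.003]
ft_force: [0.1, 0.1, -3.2]
width: 0.0377
gripper_force: 22.4
```

Emit:
step_arm(increments=[[0.03,0.005,-0.018,0,0,0,0],[0.03,0.002,-0.01,0,0,0,0],[0.03,0,0,-0.01,0,0,0],[0.03,0,0,-0.015,0,0,0],[0.03,0,0,-0.006,0,0,0],[0.03,0,0,-0.002,0,0,0],[0.03,0,0,0,0,0,0]])

```text
t: 12.77
tool_pos: [0.551, 0.0744, 0.1464]
tool_rot: [-3.141, -0.003, 0.002]
ft_force: [0.0, 1.4, -3.1]
width: 0.0378
gripper_force: 22.0
```

Emit:
step_arm(increments=[[0.03,0,0,-0.001,0,0,0],[0.03,0,0,-0.001,0,0,0],[0.03,0,0,0,0,0,0]])

```text
t: 13.02
tool_pos: [0.5517, 0.0738, 0.1453]
tool_rot: [3.142, 0.002, 0.001]
ft_force: [1.2, 0.9, -3.6]
width: 0.0379
gripper_force: 22.0
```

Emit:
step_arm(increments=[[0.03,0,-0.003,-0.001,0,0,0],[0.03,0,0,-0.001,0,0,0],[0.03,0,0,-0.001,0,0,0],[0.03,0,0,-0.0007,0,0,0],[0.03,0,0,0,0,0,0]])

```text
t: 13.43
tool_pos: [0.5518, 0.0704, 0.1417]
tool_rot: [3.141, 0.001, 0.001]
ft_force: [0.1, 0.3, 1.1]
width: 0.0378
gripper_force: 22.1
```

Emit:
step_arm(increments=[[0.03,0,0,-0.0007,0,0,0],[0.03,0,0,-0.0007,0,0,0],[0.03,0,0,0,0,0,0]])

```text
t: 13.68
tool_pos: [0.5521, 0.0707, 0.1415]
tool_rot: [-3.142, -0.001, -0.004]
ft_force: [-3.6, 1.3, 9.8]
width: 0.0378
gripper_force: 22.7
```

Emit:
step_arm(increments=[[0.04,0,0,0.001,0,0,0],[0.043,0,0,0,0,0,0],[0.05,0,0,0,0,0,0],[0.06,0,0,0,0,0,0],[0.06,0,0,0.015,0,0,0],[0.065,0,0,0.035,0,0,0],[0.07,0,0,0.04,0,0,0],[0.075,0,0,0.035,0,0,0],[0.075,-0.027,0.027,0,0,0,0],[0.075,-0.027,0.027,0,0,0,0],[0.075,-0.027,0.027,0,0,0,0],[0.075,-0.027,0.027,0,0,0,0]])

```text
t: 14.68
tool_pos: [0.4422, 0.1793, 0.2659]
tool_rot: [-3.141, -0.0, -0.0]
ft_force: [0.2, 0.8, -0.1]
width: 0.0749
gripper_force: 0.0
```

Emit:
step_arm(increments=[[0.075,-0.027,0.027,-0.01,0,0,0],[0.075,-0.023,0.023,-0.02,0,0,0],[0.075,-0.005,0.005,-0.02,0,0,0],[0.075,0,0,-0.018,0,0,0],[0.075,0,0,0,0,0,0]])

```text
t: 15.1
tool_pos: [0.3868, 0.2336, 0.1953]
tool_rot: [3.14, 0.003, -0.008]
ft_force: [0.8, -0.4, -1.1]
width: 0.0751
gripper_force: 0.0
```

```bash
python3 - <<'E'
from h import *
o=observe();print(o["tool_pos"],o["tool_rot"],o["joints"],o["t"])
i=get_image("wrist");cv2.imwrite("pics/w4.png",i);m=camera_model("wrist")
p=proj("wrist",[.389,.234,.1],m);print(p)
t=get_image("top");s=get_image("scene");cv2.imwrite("pics/t4.png",t);cv2.imwrite("pics/s4.png",s)
u,v=[int(x) for x in p];C=lambda a,x,y:cv2.resize(a[y:y+150,x:x+150],(390,390))
cv2.imwrite("pics/w4c.png",np.hstack([C(i,max(0,u-75),v-75),C(t,270,150)]));print(max(0,u-75),v-75)
E
```

```text
[0.3868 0.2336 0.1953] [ 3.1401  0.0033 -0.0079] [ 0.2829  0.2137  1.7884 -0.      1.1447  1.8517] 15.1
[314.3494 253.7975]
239 178
```

View pics/w4c.png

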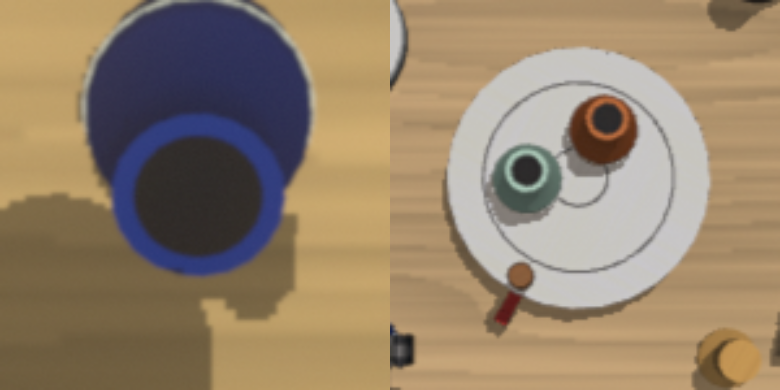

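Cobalt's mouth is at (315,253), as expected. Celadon and amber are standing on the platter inside the large ring.

Emit:
step_arm(increments=[[0.075,0.0025,0,-0.035,0,0,0],[0.075,0,0,-0.035,0,0,0],[0.075,0,0,-0.02,0,0,0],[0.075,0,0,-0.012,0,0,0],[0.075,0,0,-0.003,0,0,0],[0.05,0,0,0,0,0,0],[0.03,0,0,0,0,0,0],[0.03,0,0,0,0,0,0],[0.03,0,0,0,0,0,0],[0.03,0,0,0,0,0,0]], newtons=20)

```text
t: 16.08
tool_pos: [0.392, 0.2338, 0.0943]
tool_rot: [-3.141, -0.001, -0.005]
ft_force: [-0.2, 1.0, 6.7]
width: 0.0377
gripper_force: 22.0
```

Emit:
step_arm(increments=[[0.03,0,0,0.01,0,0,0],[0.03,0,0,0.02,0,0,0],[0.03,0,0,0.03,0,0,0],[0.03,0,0,0.035,0,0,0],[0.03,0,0,0.035,0,0,0],[0.03,0,0,0.035,0,0,0],[0.03,0.007,-0.012,0.025,0,0,0],[0.03,0.011,-0.022,0,0,0,0],[0.03,0.013,-0.026,0,0,0,0],[0.03,0.013,-0.026,0,0,0,0],[0.03,0.013,-0.026,0,0,0,0],[0.03,0.013,-0.026,0,0,0,0]])

```text
t: 17.08
tool_pos: [0.4612, 0.0942, 0.283]
tool_rot: [-3.142, -0.001, 0.001]
ft_force: [0.6, -0.2, -3.2]
width: 0.0379
gripper_force: 21.3
```

Emit:
step_arm(increments=[[0.03,0.013,-0.026,0,0,0,0],[0.03,0.013,-0.026,0,0,0,0],[0.03,0.013,-0.026,0,0,0,0],[0.03,0.009,-0.016,-0.01,0,0,0],[0.03,0.004,-0.008,-0.025,0,0,0],[0.03,0,0,-0.03,0,0,0],[0.03,0,0,-0.03,0,0,0],[0.03,0,0,-0.02,0,0,0],[0.03,0,0,-0.012,0,0,0],[0.03,0,0,-0.004,0,0,0],[0.03,0,0,0,0,0,0]])

```text
t: 18.0
tool_pos: [0.5127, -0.0064, 0.1514]
tool_rot: [-3.141, -0.001, 0.003]
ft_force: [0.5, -0.8, -3.2]
width: 0.0378
gripper_force: 21.2
```

Emit:
step_arm(increments=[[0.03,0,0,-0.003,0,0,0],[0.03,0,0,-0.0015,0,0,0],[0.03,0,0,-0.001,0,0,0],[0.03,0,0,-0.0007,0,0,0],[0.03,0,0,-0.0005,0,0,0],[0.03,0,0,0,0,0,0]])

```text
t: 18.5
tool_pos: [0.5132, -0.0065, 0.1454]
tool_rot: [3.142, 0.001, 0.0]
ft_force: [-0.1, -0.2, -3.0]
width: 0.0377
gripper_force: 21.3
```

Emit:
step_arm(increments=[[0.03,0,0,-0.0007,0,0,0],[0.03,0,0,-0.0007,0,0,0],[0.03,0,0,0,0,0,0]])

```text
t: 18.75
tool_pos: [0.5133, -0.0064, 0.1443]
tool_rot: [3.141, 0.001, 0.001]
ft_force: [-1.3, 1.7, 1.6]
width: 0.0381
gripper_force: 21.7
```

Emit:
step_arm(increments=[[0.03,0,0,-0.0007,0,0,0],[0.038,0,0,0.001,0,0,0],[0.043,0,0,0,0,0,0],[0.05,0,0,0,0,0,0],[0.06,0,0,0,0,0,0],[0.06,0,0,0.015,0,0,0],[0.06,0,0,0.035,0,0,0],[0.06,0,0,0.04,0,0,0],[0.06,0,0,0.04,0,0,0],[0.06,-0.025,0.032,0,0,0,0],[0.06,-0.025,0.032,0,0,0,0],[0.06,-0.01,0.017,0,0,0,0]])

```text
t: 19.75
tool_pos: [0.451, 0.0766, 0.2747]
tool_rot: [-3.141, -0.002, -0.001]
ft_force: [0.0, -0.2, -0.2]
width: 0.0601
gripper_force: 0.0
```

```bash
python3 - <<'E'
from h import *
o=observe();print(o["tool_pos"],o["tool_rot"],o["joints"],o["t"])
i=get_image("wrist");m=camera_model("wrist")
print(proj("wrist",[.452,.076,.175],m),proj("wrist",[.452,.076,.15],m))
s=get_image("scene");cv2.imwrite("pics/s5.png",s)
C=lambda a:cv2.resize(a,None,fx=2,fy=2)
cv2.imwrite("pics/w5.png",np.hstack([cv2.resize(i,(480,360)),cv2.resize(s[180:300,210:310],(300,360))]))
E
```

```text
[0.451  0.0766 0.2747] [-3.141  -0.0024 -0.0009] [-0.0892  0.1457  1.6523  0.0006  1.3431  1.4799] 19.75
[319.3585 251.7217] [319.0864 238.5287]
```

View pics/w5.png

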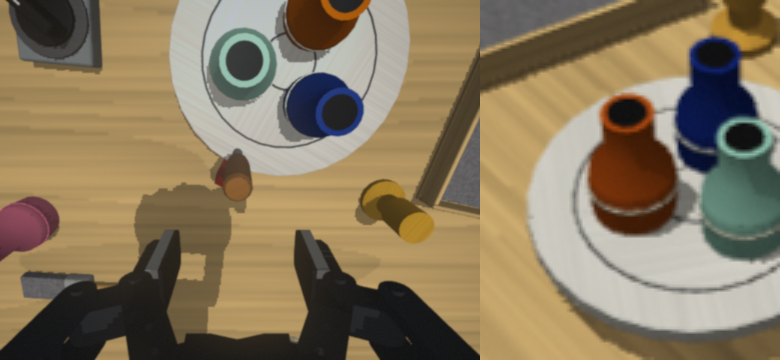

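All three vases stand on the platter, and the handle top at wrist pixel (316,251) is right under the gripper. Gripping the handle.

Emit:
step_arm(increments=[[0.06,0,0,-0.035,0,0,0],[0.06,0,0,-0.035,0,0,0],[0.06,0,0,-0.03,0,0,0],[0.06,0,0,-0.015,0,0,0],[0.06,0,0,-0.006,0,0,0],[0.04,0,0,0,0,0,0],[0.02,0,0,0,0,0,0],[0.01,0,0,0,0,0,0],[0.01,0,0,0,0,0,0],[0.01,0,0,0,0,0,0]], newtons=20)

```text
t: 20.68
tool_pos: [0.454, 0.0744, 0.1545]
tool_rot: [3.141, 0.001, 0.005]
ft_force: [0.7, -0.9, 7.3]
width: 0.0243
gripper_force: 22.1
```

```bash
cat > arc.py <<'E'
# print 12-row chunks of the arc moves: handle start, centre, step
import numpy as np,sys
from h import *
p=observe()["tool_pos"];c=np.array([float(sys.argv[1]),float(sys.argv[2])]);n=int(sys.argv[3]);tot=float(sys.argv[4])
r=p[:2]-c;a0=np.arctan2(r[1],r[0]);print("r",np.hypot(*r),"a0",a0,p)
a=a0+np.linspace(0,tot,n+1);q=c+.115*np.c_[np.cos(a),np.sin(a)];d=np.round(np.diff(q,axis=0),4)
for k in range(0,n,12):print([[0.01,float(x),float(y),0,0,0,0] for x,y in d[k:k+12]])
E
python3 arc.py .553 .021 84 6.2832
```

```text
r 0.11248171371401154 a0 2.647421516797934 [0.454  0.0744 0.1545]
[[0.01, -0.0038, -0.0077, 0, 0, 0, 0], [0.01, -0.0032, -0.008, 0, 0, 0, 0], [0.01, -0.0026, -0.0082, 0, 0, 0, 0], [0.01, -0.002, -0.0084, 0, 0, 0, 0], [0.01, -0.0013, -0.0085, 0, 0, 0, 0], [0.01, -0.0007, -0.0086, 0, 0, 0, 0], [0.01, -0.0001, -0.0086, 0, 0, 0, 0], [0.01, 0.0006, -0.0086, 0, 0, 0, 0], [0.01, 0.0012, -0.0085, 0, 0, 0, 0], [0.01, 0.0018, -0.0084, 0, 0, 0, 0], [0.01, 0.0025, -0.0082, 0, 0, 0, 0], [0.01, 0.0031, -0.008, 0, 0, 0, 0]]
[[0.01, 0.0037, -0.0078, 0, 0, 0, 0], [0.01, 0.0042, -0.0075, 0, 0, 0, 0], [0.01, 0.0048, -0.0071, 0, 0, 0, 0], [0.01, 0.0053, -0.0068, 0, 0, 0, 0], [0.01, 0.0058, -0.0064, 0, 0, 0, 0], [0.01, 0.0063, -0.0059, 0, 0, 0, 0], [0.01, 0.0067, -0.0054, 0, 0, 0, 0], [0.01, 0.0071, -0.0049, 0, 0, 0, 0], [0.01, 0.0074, -0.0044, 0, 0, 0, 0], [0.01, 0.0077, -0.0038, 0, 0, 0, 0], [0.01, 0.008, -0.0032, 0, 0, 0, 0], [0.01, 0.0082, -0.0026, 0, 0, 0, 0]]
[[0.01, 0.0084, -0.002, 0, 0, 0, 0], [0.01, 0.0085, -0.0013, 0, 0, 0, 0], [0.01, 0.0086, -0.0007, 0, 0, 0, 0], [0.01, 0.0086, -0.0001, 0, 0, 
[... 1368 characters left out ...]
 0.0026, 0, 0, 0, 0], [0.01, -0.0084, 0.002, 0, 0, 0, 0], [0.01, -0.0085, 0.0013, 0, 0, 0, 0], [0.01, -0.0086, 0.0007, 0, 0, 0, 0], [0.01, -0.0086, 0.0001, 0, 0, 0, 0], [0.01, -0.0086, -0.0006, 0, 0, 0, 0], [0.01, -0.0085, -0.0012, 0, 0, 0, 0]]
[[0.01, -0.0084, -0.0018, 0, 0, 0, 0], [0.01, -0.0082, -0.0025, 0, 0, 0, 0], [0.01, -0.008, -0.0031, 0, 0, 0, 0], [0.01, -0.0078, -0.0037, 0, 0, 0, 0], [0.01, -0.0075, -0.0042, 0, 0, 0, 0], [0.01, -0.0071, -0.0048, 0, 0, 0, 0], [0.01, -0.0068, -0.0053, 0, 0, 0, 0], [0.01, -0.0064, -0.0058, 0, 0, 0, 0], [0.01, -0.0059, -0.0063, 0, 0, 0, 0], [0.01, -0.0054, -0.0067, 0, 0, 0, 0], [0.01, -0.0049, -0.0071, 0, 0, 0, 0], [0.01, -0.0044, -0.0074, 0, 0, 0, 0]]
```

Emit:
step_arm(increments=[[0.01,-0.0018,-0.0037,0,0,0,0],[0.01,-0.002,-0.004,0,0,0,0],[0.01,-0.0032,-0.008,0,0,0,0],[0.01,-0.0026,-0.0082,0,0,0,0],[0.01,-0.002,-0.0084,0,0,0,0],[0.01,-0.0013,-0.0085,0,0,0,0],[0.01,-0.0007,-0.0086,0,0,0,0],[0.01,-0.0001,-0.0086,0,0,0,0],[0.01,0.0006,-0.0086,0,0,0,0],[0.01,0.0012,-0.0085,0,0,0,0],[0.01,0.0018,-0.0084,0,0,0,0],[0.01,0.0025,-0.0082,0,0,0,0]])

```text
t: 21.68
tool_pos: [0.4475, -0.0176, 0.1545]
tool_rot: [-3.142, -0.0, -0.01]
ft_force: [11.4, 6.3, 3.6]
width: 0.0241
gripper_force: 21.8
```

Emit:
step_arm(increments=[[0.01,0.0031,-0.008,0,0,0,0],[0.01,0.0037,-0.0078,0,0,0,0],[0.01,0.0042,-0.0075,0,0,0,0],[0.01,0.0048,-0.0071,0,0,0,0],[0.01,0.0053,-0.0068,0,0,0,0],[0.01,0.0058,-0.0064,0,0,0,0],[0.01,0.0063,-0.0059,0,0,0,0],[0.01,0.0067,-0.0054,0,0,0,0],[0.01,0.0071,-0.0049,0,0,0,0],[0.01,0.0074,-0.0044,0,0,0,0],[0.01,0.0077,-0.0038,0,0,0,0],[0.01,0.008,-0.0032,0,0,0,0]])

```text
t: 22.68
tool_pos: [0.5168, -0.0871, 0.1545]
tool_rot: [-3.139, -0.001, -0.005]
ft_force: [2.9, 12.8, 9.1]
width: 0.0244
gripper_force: 22.5
```

Emit:
step_arm(increments=[[0.01,0.0082,-0.0026,0,0,0,0],[0.01,0.0084,-0.002,0,0,0,0],[0.01,0.0085,-0.0013,0,0,0,0],[0.01,0.0086,-0.0007,0,0,0,0],[0.01,0.0086,-0.0001,0,0,0,0],[0.01,0.0086,0.0006,0,0,0,0],[0.01,0.0085,0.0012,0,0,0,0],[0.01,0.0084,0.0018,0,0,0,0],[0.01,0.0082,0.0025,0,0,0,0],[0.01,0.008,0.0031,0,0,0,0],[0.01,0.0078,0.0037,0,0,0,0],[0.01,0.0075,0.0042,0,0,0,0]])

```text
t: 23.68
tool_pos: [0.6152, -0.0774, 0.1545]
tool_rot: [-3.141, -0.002, -0.001]
ft_force: [-4.6, 3.0, 8.8]
width: 0.0242
gripper_force: 22.5
```

Emit:
step_arm(increments=[[0.01,0.0071,0.0048,0,0,0,0],[0.01,0.0068,0.0053,0,0,0,0],[0.01,0.0064,0.0058,0,0,0,0],[0.01,0.0059,0.0063,0,0,0,0],[0.01,0.0054,0.0067,0,0,0,0],[0.01,0.0049,0.0071,0,0,0,0],[0.01,0.0044,0.0074,0,0,0,0],[0.01,0.0038,0.0077,0,0,0,0],[0.01,0.0032,0.008,0,0,0,0],[0.01,0.0026,0.0082,0,0,0,0],[0.01,0.002,0.0084,0,0,0,0],[0.01,0.0013,0.0085,0,0,0,0]])

```text
t: 24.68
tool_pos: [0.6699, 0.0058, 0.1546]
tool_rot: [3.14, 0.001, 0.007]
ft_force: [4.2, -1.9, 5.7]
width: 0.0239
gripper_force: 22.1
```

```bash
python3 - <<'E'
from h import *
s=get_image("scene");t=get_image("top");w=get_image("wrist")
o=observe();print(o["tool_pos"],o["t"],o["ft_force"])
P=np.array([[.454,.0744],[.4475,-.0176],[.5168,-.0871],o["tool_pos"][:2]])
A=np.c_[2*P,np.ones(4)];x=np.linalg.lstsq(A,(P**2).sum(1),rcond=None)[0];print(x[:2],np.sqrt(x[2]+x[0]**2+x[1]**2))
cv2.imwrite("pics/m6.png",np.hstack([cv2.resize(s[160:310,180:380],(440,330)),cv2.resize(t[150:290,280:420],(330,330))]))
E
```

```text
[0.67   0.0068 0.1546] 24.8333 [6.531  0.3684 5.4336]
[0.5559 0.021 ] 0.11500236063962607
```

View pics/m6.png

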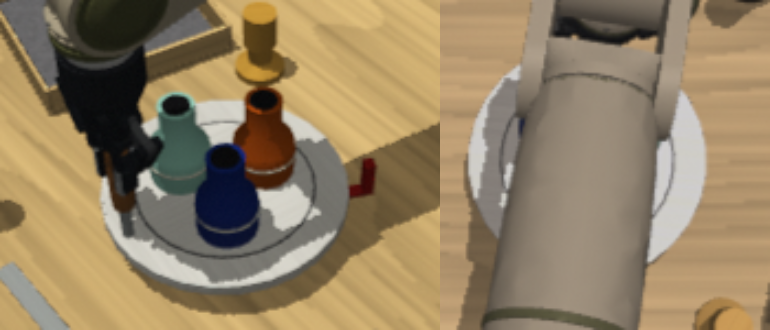

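The fit gives a circle of radius 115.0 mm about (0.556, 0.021), and the vases are standing. Continuing.

Emit:
step_arm(increments=[[0.01,0.0007,0.0086,0,0,0,0],[0.01,0.0001,0.0086,0,0,0,0],[0.01,-0.0006,0.0086,0,0,0,0],[0.01,-0.0012,0.0085,0,0,0,0],[0.01,-0.0018,0.0084,0,0,0,0],[0.01,-0.0025,0.0082,0,0,0,0],[0.01,-0.0031,0.008,0,0,0,0],[0.01,-0.0037,0.0078,0,0,0,0],[0.01,-0.0042,0.0075,0,0,0,0],[0.01,-0.0048,0.0071,0,0,0,0],[0.01,-0.0053,0.0068,0,0,0,0],[0.01,-0.0058,0.0064,0,0,0,0]])

```text
t: 25.83
tool_pos: [0.6378, 0.102, 0.1546]
tool_rot: [-3.14, -0.002, -0.009]
ft_force: [6.8, 4.2, 4.5]
width: 0.0243
gripper_force: 22.0
```

Emit:
step_arm(increments=[[0.01,-0.0063,0.0059,0,0,0,0],[0.01,-0.0067,0.0054,0,0,0,0],[0.01,-0.0071,0.0049,0,0,0,0],[0.01,-0.0074,0.0044,0,0,0,0],[0.01,-0.0077,0.0038,0,0,0,0],[0.01,-0.008,0.0032,0,0,0,0],[0.01,-0.0082,0.0026,0,0,0,0],[0.01,-0.0084,0.002,0,0,0,0],[0.01,-0.0085,0.0013,0,0,0,0],[0.01,-0.0086,0.0007,0,0,0,0],[0.01,-0.0086,0.0001,0,0,0,0],[0.01,-0.0086,-0.0006,0,0,0,0]])

```text
t: 26.83
tool_pos: [0.5426, 0.1354, 0.1545]
tool_rot: [-3.14, -0.002, -0.005]
ft_force: [-0.1, 4.7, 7.1]
width: 0.024
gripper_force: 22.4
```

Emit:
step_arm(increments=[[0.01,-0.0085,-0.0012,0,0,0,0],[0.01,-0.0084,-0.0018,0,0,0,0],[0.01,-0.0082,-0.0025,0,0,0,0],[0.01,-0.008,-0.0031,0,0,0,0],[0.01,-0.0078,-0.0037,0,0,0,0],[0.01,-0.0075,-0.0042,0,0,0,0],[0.01,-0.0071,-0.0048,0,0,0,0],[0.01,-0.0068,-0.0053,0,0,0,0],[0.01,-0.0064,-0.0058,0,0,0,0],[0.01,-0.0059,-0.0063,0,0,0,0],[0.01,0,0,0,0,0,0],[0.01,0,0,0,0,0,0]])

```text
t: 27.83
tool_pos: [0.4681, 0.0954, 0.1545]
tool_rot: [3.141, 0.001, 0.003]
ft_force: [-0.7, -0.9, 10.1]
width: 0.0245
gripper_force: 22.6
```

Emit:
step_arm(increments=[[0.01,-0.0056,-0.0065,0,0,0,0],[0.01,-0.0047,-0.0071,0,0,0,0],[0.01,-0.0038,-0.0076,0,0,0,0],[0.01,0,0,0,0,0,0],[0.01,0,0,0,0,0,0],[0.01,0,0,0,0,0,0]])

```text
t: 28.33
tool_pos: [0.4541, 0.0743, 0.1544]
tool_rot: [3.141, 0.001, 0.003]
ft_force: [-1.6, -0.4, 12.0]
width: 0.0243
gripper_force: 22.8
```

Emit:
step_arm(increments=[[0.03,0,0,0,0,0,0],[0.05,0,0,0,0,0,0],[0.06,0,0,0,0,0,0],[0.06,0,0,0.02,0,0,0],[0.06,0,0,0.035,0,0,0],[0.07,0,0,0.04,0,0,0],[0.07,0.025,-0.03,0.01,0,0,0],[0.07,0.025,-0.03,0,0,0,0],[0.07,0.009,-0.02,0,0,0,0],[0.07,0,0,0,0,0,0],[0.07,0,0,0,0,0,0]])

```text
t: 29.25
tool_pos: [0.5126, -0.0061, 0.2575]
tool_rot: [-3.141, 0.001, 0.002]
ft_force: [-0.2, 0.5, -0.6]
width: 0.0702
gripper_force: 0.0
```

```bash
python3 - <<'E'
from h import *
o=observe();print(o["tool_pos"],o["tool_rot"],o["joints"],o["t"])
i=get_image("wrist");m=camera_model("wrist");cv2.imwrite("pics/w7.png",i)
for p in([.596,-.002,.15],[.552,.071,.15],[.513,-.0065,.15]):print(proj("wrist",p,m))
cv2.imwrite("pics/s7.png",get_image("scene"))
E
```

```text
[ 0.5126 -0.0061  0.2575] [-3.1411  0.0014  0.0023] [-0.2408  0.2833  1.5263  0.0002  1.3336  1.3308] 29.25
[309.356  105.1166]
[183.9787 185.2827]
[317.467  248.5401]
```

View pics/w7.png

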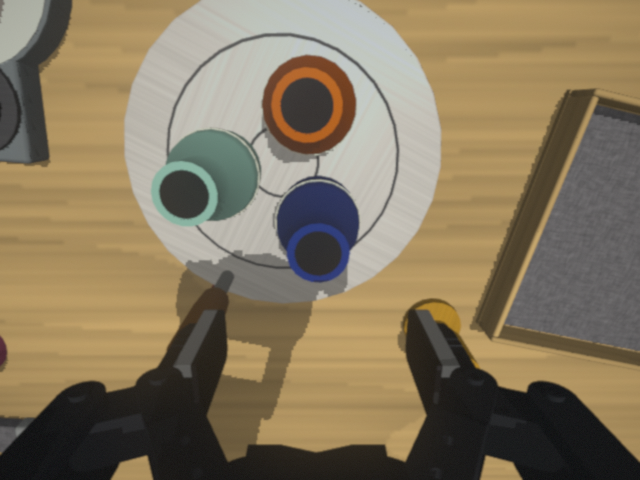

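After the full turn all three vases stand inside the ring: cobalt's mouth (318,252), amber (307,104), celadon (185,193). The handle is back at the post. Cobalt goes to the tray first.

Emit:
step_arm(increments=[[0.07,0,0,-0.035,0,0,0],[0.07,0,0,-0.035,0,0,0],[0.07,0,0,-0.025,0,0,0],[0.07,0,0,-0.015,0,0,0],[0.07,0,0,-0.004,0,0,0],[0.05,0,0,0,0,0,0],[0.03,0,0,0,0,0,0],[0.03,0,0,0,0,0,0],[0.03,0,0,0,0,0,0],[0.03,0,0,0,0,0,0]], newtons=20)

```text
t: 30.18
tool_pos: [0.5134, -0.0057, 0.1455]
tool_rot: [3.141, 0.001, 0.004]
ft_force: [-0.3, -1.3, 6.7]
width: 0.0379
gripper_force: 22.0
```

Emit:
step_arm(increments=[[0.03,0,0,0.01,0,0,0],[0.03,0,0,0.02,0,0,0],[0.03,0,0,0.025,0,0,0],[0.03,-0.002,-0.014,0.01,0,0,0],[0.03,-0.004,-0.026,0,0,0,0],[0.03,-0.005,-0.033,0,0,0,0],[0.03,-0.005,-0.033,0,0,0,0],[0.03,-0.005,-0.033,0,0,0,0],[0.03,-0.005,-0.033,0,0,0,0],[0.03,-0.005,-0.033,0,0,0,0],[0.03,-0.005,-0.033,0,0,0,0],[0.03,-0.005,-0.033,0,0,0,0]])

```text
t: 31.18
tool_pos: [0.471, -0.2778, 0.2095]
tool_rot: [-3.141, -0.001, 0.001]
ft_force: [0.6, 0.3, -3.7]
width: 0.0378
gripper_force: 21.5
```

Emit:
step_arm(increments=[[0.03,-0.005,-0.033,0,0,0,0],[0.03,-0.005,-0.025,0,0,0,0],[0.03,-0.002,-0.017,-0.01,0,0,0],[0.03,0,0,-0.025,0,0,0],[0.03,0,0,-0.03,0,0,0],[0.03,0,0,-0.02,0,0,0],[0.03,0,0,-0.01,0,0,0],[0.03,0,0,-0.005,0,0,0],[0.03,0,0,0,0,0,0]])

```text
t: 31.93
tool_pos: [0.4597, -0.3513, 0.1091]
tool_rot: [-3.141, -0.001, 0.001]
ft_force: [-0.1, 0.5, -4.4]
width: 0.0374
gripper_force: 21.4
```

Emit:
step_arm(increments=[[0.03,0,0,-0.003,0,0,0],[0.03,0,0,-0.0015,0,0,0],[0.03,0,0,-0.001,0,0,0],[0.03,0,0,-0.001,0,0,0],[0.03,0,0,0,0,0,0]])

```text
t: 32.35
tool_pos: [0.4598, -0.3515, 0.1029]
tool_rot: [3.141, 0.001, 0.0]
ft_force: [1.0, -0.0, -3.5]
width: 0.0382
gripper_force: 21.5
```

Emit:
step_arm(increments=[[0.03,0,0,-0.0007,0,0,0],[0.03,0,0,-0.0007,0,0,0],[0.03,0,0,0,0,0,0]])

```text
t: 32.6
tool_pos: [0.4599, -0.3516, 0.1017]
tool_rot: [3.141, 0.001, 0.001]
ft_force: [-0.5, -0.2, -0.6]
width: 0.0375
gripper_force: 21.5
```

Emit:
step_arm(increments=[[0.03,0,0,-0.0007,0,0,0],[0.038,0,0,0.0005,0,0,0],[0.043,0,0,0,0,0,0],[0.05,0,0,0,0,0,0],[0.06,0,0,0,0,0,0],[0.06,0,0,0.02,0,0,0],[0.06,0,0,0.035,0,0,0],[0.07,0,0,0.04,0,0,0],[0.07,0,0,0.035,0,0,0],[0.07,0.0136,0.035,0,0,0,0],[0.07,0.0136,0.035,0,0,0,0],[0.07,0.0136,0.035,0,0,0,0]])

```text
t: 33.6
tool_pos: [0.5007, -0.2454, 0.2316]
tool_rot: [3.141, -0.001, 0.001]
ft_force: [0.4, -0.6, 0.3]
width: 0.0703
gripper_force: 0.0
```

Emit:
step_arm(increments=[[0.07,0.0136,0.035,0,0,0,0],[0.07,0.0136,0.035,0,0,0,0],[0.07,0.0136,0.035,0,0,0,0],[0.07,0.0136,0.035,0,0,0,0],[0.07,0.0136,0.035,0,0,0,0],[0.07,0.0136,0.035,0,0,0,0],[0.07,0.0136,0.035,0,0,0,0],[0.07,0,0,0,0,0,0],[0.07,0,0,0,0,0,0]])

```text
t: 34.35
tool_pos: [0.5959, 0.0002, 0.2308]
tool_rot: [3.142, 0.006, -0.001]
ft_force: [0.4, -0.4, -0.7]
width: 0.07
gripper_force: 0.0
```

```bash
python3 - <<'E'
from h import *
o=observe();print(o["tool_pos"],o["tool_rot"],o["t"])
i=get_image("wrist");m=camera_model("wrist");cv2.imwrite("pics/w8.png",i)
for p in([.596,-.002,.15],[.548,.071,.15]):print(proj("wrist",p,m))
for c in("amber","celadon"):
    h=cv2.cvtColor(i,cv2.COLOR_BGR2HSV);print(c,blob(i,c,(60,600,100,420)))
s=get_image("scene");cv2.imwrite("pics/m8.png",np.hstack([i[100:400,130:430],cv2.resize(s[90:290,160:400],(480,300*480//480))]))
E
```

```text
[0.5959 0.0002 0.2308] [ 3.1415  0.0061 -0.0005] 34.35
[316.7607 265.7329]
[192.0406 341.5905]
amber (array([338.0965, 214.5288]), array([ 303,  190,   60,   55, 1596], dtype=int32))
celadon (array([221.1159, 290.9707]), array([ 164,  251,  101,   98, 5054], dtype=int32))
```

View pics/m8.png

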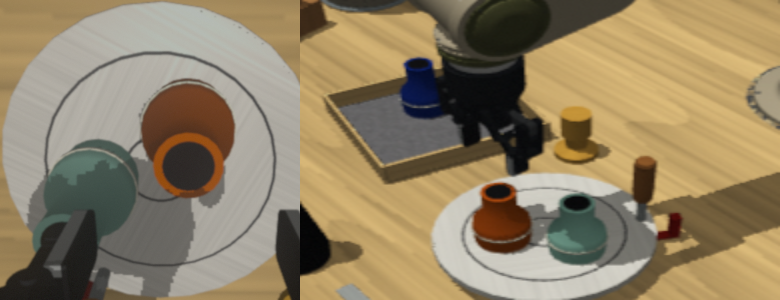

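Amber's mouth is at (318,266), as expected. Cobalt stands upright in the tray and the handle is at the post.

Emit:
step_arm(increments=[[0.07,0,-0.0025,-0.03,0,0,0],[0.07,0,0,-0.03,0,0,0],[0.07,0,0,-0.018,0,0,0],[0.07,0,0,-0.008,0,0,0],[0.07,0,0,-0.003,0,0,0],[0.05,0,0,0,0,0,0],[0.03,0,0,0,0,0,0],[0.03,0,0,0,0,0,0],[0.03,0,0,0,0,0,0],[0.03,0,0,0,0,0,0]], newtons=20)

```text
t: 35.28
tool_pos: [0.5963, -0.004, 0.1434]
tool_rot: [3.141, 0.002, 0.004]
ft_force: [0.4, 1.4, 4.7]
width: 0.0381
gripper_force: 19.7
```

Emit:
step_arm(increments=[[0.03,0,0,0.01,0,0,0],[0.03,0,0,0.02,0,0,0],[0.03,0,0,0.025,0,0,0],[0.03,-0.003,-0.013,0.01,0,0,0],[0.03,-0.006,-0.025,0,0,0,0],[0.03,-0.007,-0.031,0,0,0,0],[0.03,-0.007,-0.031,0,0,0,0],[0.03,-0.007,-0.031,0,0,0,0],[0.03,-0.007,-0.031,0,0,0,0],[0.03,-0.007,-0.031,0,0,0,0],[0.03,-0.007,-0.031,0,0,0,0],[0.03,-0.007,-0.025,0,0,0,0]])

```text
t: 36.28
tool_pos: [0.5364, -0.2557, 0.2069]
tool_rot: [3.141, -0.001, -0.001]
ft_force: [-0.1, 0.5, -3.2]
width: 0.038
gripper_force: 21.1
```

Emit:
step_arm(increments=[[0.03,-0.005,-0.018,-0.005,0,0,0],[0.03,0,-0.003,-0.025,0,0,0],[0.03,0,0,-0.03,0,0,0],[0.03,0,0,-0.025,0,0,0],[0.03,0,0,-0.012,0,0,0],[0.03,0,0,-0.003,0,0,0],[0.03,0,0,0,0,0,0]])

```text
t: 36.87
tool_pos: [0.5326, -0.2742, 0.1071]
tool_rot: [-3.141, -0.001, 0.001]
ft_force: [-0.2, -0.2, -1.6]
width: 0.0376
gripper_force: 20.7
```

Emit:
step_arm(increments=[[0.03,0,0,-0.003,0,0,0],[0.03,0,0,-0.0015,0,0,0],[0.03,0,0,-0.001,0,0,0],[0.03,0,0,-0.001,0,0,0],[0.03,0,0,0,0,0,0]])

```text
t: 37.28
tool_pos: [0.5328, -0.274, 0.1008]
tool_rot: [3.141, 0.001, 0.0]
ft_force: [-1.3, -0.1, -1.9]
width: 0.0381
gripper_force: 20.8
```

Emit:
step_arm(increments=[[0.03,0,0,-0.0007,0,0,0],[0.03,0,0,-0.0007,0,0,0],[0.03,0,0,0,0,0,0]])

```text
t: 37.53
tool_pos: [0.5329, -0.274, 0.0996]
tool_rot: [3.141, 0.001, 0.001]
ft_force: [-0.0, 1.0, 0.9]
width: 0.038
gripper_force: 20.7
```

Emit:
step_arm(increments=[[0.03,0,0,-0.0007,0,0,0],[0.038,0,0,0.0005,0,0,0],[0.043,0,0,0,0,0,0],[0.05,0,0,0,0,0,0],[0.06,0,0,0,0,0,0],[0.06,0,0,0.02,0,0,0],[0.06,0,0,0.035,0,0,0],[0.07,0,0,0.04,0,0,0],[0.07,0,0,0.035,0,0,0],[0.07,0.0015,0.0345,0,0,0,0],[0.07,0.0015,0.0345,0,0,0,0],[0.07,0.0015,0.0345,0,0,0,0]])

```text
t: 38.53
tool_pos: [0.537, -0.1696, 0.2293]
tool_rot: [3.141, -0.001, 0.001]
ft_force: [1.1, 0.7, -0.9]
width: 0.0697
gripper_force: 0.0
```

Emit:
step_arm(increments=[[0.07,0.0015,0.0345,0,0,0,0],[0.07,0.0015,0.0345,0,0,0,0],[0.07,0.0015,0.0345,0,0,0,0],[0.07,0.0015,0.0345,0,0,0,0],[0.07,0.0015,0.0345,0,0,0,0],[0.07,0.0015,0.0345,0,0,0,0],[0.07,0.0015,0.0345,0,0,0,0],[0.07,0,0,0,0,0,0],[0.07,0,0,0,0,0,0]])

```text
t: 39.28
tool_pos: [0.5476, 0.0724, 0.2289]
tool_rot: [3.141, 0.006, 0.0]
ft_force: [0.4, -0.8, -0.1]
width: 0.0703
gripper_force: 0.0
```

```bash
python3 - <<'E'
from h import *
o=observe();print(o["tool_pos"],o["tool_rot"],o["t"])
i=get_image("wrist");m=camera_model("wrist");cv2.imwrite("pics/w9.png",i)
p=proj("wrist",[.548,.071,.15],m);print(p)
g=cv2.inRange(i,(0,0,0),(70,70,70));n,l,s,c=cv2.connectedComponentsWithStats(g)
for k in range(1,n):
    if s[k,4]>300:
        q=c[k];print(s[k],q,atz("wrist",*q,.15,m))
print(blob(i,"celadon",(60,600,60,420)))
E
```

```text
[0.5476 0.0724 0.2289] [3.1414 0.0057 0.0001] 39.2833
[315.6104 267.2176]
[   0    0   67   49 2573] [29.9631 20.2577] [0.667  0.1988 0.15  ]
[ 103    0   56  207 2821] [128.6377 102.4176] [0.6324 0.1599 0.15  ]
[   0   93  106  109 9042] [ 50.2087 146.6082] [0.6118 0.2015 0.15  ]
[557 197  83 171 781] [599.9616 281.0179] [ 0.54   -0.0854  0.15  ]
[ 561  213   79  175 3807] [605.4747 306.2107] [ 0.5245 -0.092   0.15  ]
[ 293  245   51   48 1924] [318.0884 268.3945] [0.5473 0.0697 0.15  ]
[    0   309   640   171 51821] [318.0521 423.2589] [0.4423 0.0694 0.15  ]
(array([317.9365, 232.6992]), array([ 272,  186,   92,  116, 6221], dtype=int32))
```

Emit:
step_arm(increments=[[0.07,0,-0.0025,-0.03,0,0,0],[0.07,0,0,-0.03,0,0,0],[0.07,0,0,-0.017,0,0,0],[0.07,0,0,-0.007,0,0,0],[0.07,0,0,-0.002,0,0,0],[0.05,0,0,0,0,0,0],[0.03,0,0,0,0,0,0],[0.03,0,0,0,0,0,0],[0.03,0,0,0,0,0,0],[0.03,0,0,0,0,0,0]], newtons=20)

```text
t: 40.17
tool_pos: [0.5484, 0.0687, 0.1443]
tool_rot: [-3.141, -0.001, -0.004]
ft_force: [0.9, 2.4, 6.8]
width: 0.038
gripper_force: 20.1
```

Emit:
step_arm(increments=[[0.03,0,0,0.01,0,0,0],[0.03,0,0,0.02,0,0,0],[0.03,0,0,0.025,0,0,0],[0.03,0,-0.013,0.01,0,0,0],[0.03,-0.009,-0.025,0,0,0,0],[0.03,-0.012,-0.031,0,0,0,0],[0.03,-0.012,-0.031,0,0,0,0],[0.03,-0.012,-0.031,0,0,0,0],[0.03,-0.012,-0.031,0,0,0,0],[0.03,-0.012,-0.031,0,0,0,0],[0.03,-0.012,-0.031,0,0,0,0],[0.03,-0.012,-0.031,0,0,0,0]])

```text
t: 41.17
tool_pos: [0.4532, -0.1884, 0.2078]
tool_rot: [3.142, 0.001, -0.001]
ft_force: [0.9, -1.1, -4.3]
width: 0.038
gripper_force: 21.1
```

Emit:
step_arm(increments=[[0.03,-0.012,-0.031,0,0,0,0],[0.03,-0.011,-0.02,0,0,0,0],[0.03,-0.006,-0.013,-0.005,0,0,0],[0.03,0,0,-0.025,0,0,0],[0.03,0,0,-0.03,0,0,0],[0.03,0,0,-0.025,0,0,0],[0.03,0,0,-0.012,0,0,0],[0.03,0,0,-0.003,0,0,0],[0.03,0,0,0,0,0,0]])

```text
t: 41.92
tool_pos: [0.4251, -0.2507, 0.1075]
tool_rot: [-3.141, -0.001, 0.002]
ft_force: [-1.0, -0.2, -3.3]
width: 0.0374
gripper_force: 21.4
```

Emit:
step_arm(increments=[[0.03,0,0,-0.003,0,0,0],[0.03,0,0,-0.0015,0,0,0],[0.03,0,0,-0.001,0,0,0],[0.03,0,0,-0.0007,0,0,0],[0.03,0,0,0,0,0,0]])

```text
t: 42.33
tool_pos: [0.4258, -0.2505, 0.102]
tool_rot: [3.141, 0.001, 0.0]
ft_force: [-0.3, 0.6, -4.3]
width: 0.0379
gripper_force: 21.4
```

Emit:
step_arm(increments=[[0.03,0,0,-0.0007,0,0,0],[0.03,0,0,-0.0007,0,0,0],[0.03,0,0,0,0,0,0]])

```text
t: 42.58
tool_pos: [0.4258, -0.2505, 0.1004]
tool_rot: [3.141, 0.001, 0.0]
ft_force: [0.5, -0.2, -3.1]
width: 0.0379
gripper_force: 21.4
```

Emit:
step_arm(increments=[[0.03,0,0,-0.0007,0,0,0],[0.03,0,0,-0.0007,0,0,0],[0.03,0,0,0,0,0,0]])

```text
t: 42.83
tool_pos: [0.426, -0.2505, 0.1003]
tool_rot: [3.141, 0.001, 0.001]
ft_force: [-2.7, 4.7, 11.4]
width: 0.0374
gripper_force: 22.6
```

Emit:
step_arm(increments=[[0.038,0,0,0.001,0,0,0],[0.043,0,0,0,0,0,0],[0.05,0,0,0,0,0,0],[0.06,0,0,0,0,0,0],[0.06,0,0,0.02,0,0,0],[0.06,0,0,0.035,0,0,0],[0.07,0,0,0.04,0,0,0],[0.07,0,0,0.04,0,0,0],[0.07,0,0.01,0.03,0,0,0],[0.07,-0.015,0.035,0,0,0,0],[0.07,-0.015,0.035,0,0,0,0],[0.07,-0.015,0.035,0,0,0,0]])

```text
t: 43.83
tool_pos: [0.3799, -0.1344, 0.265]
tool_rot: [3.141, -0.0, 0.001]
ft_force: [0.8, 1.1, -0.6]
width: 0.0698
gripper_force: 0.0
```

Emit:
step_arm(increments=[[0.07,-0.015,0.035,0,0,0,0],[0.07,-0.01,0.035,0,0,0,0],[0.07,0,0.035,0,0,0,0],[0.07,0,0.035,0,0,0,0],[0.07,0,0.035,0,0,0,0],[0.07,0,0,0,0,0,0],[0.07,0,0,0,0,0,0]])

```text
t: 44.42
tool_pos: [0.3556, 0.0407, 0.2651]
tool_rot: [3.141, 0.008, 0.001]
ft_force: [-0.4, -0.6, 1.0]
width: 0.0697
gripper_force: 0.0
```

```bash
python3 - <<'E'
from h import *
o=observe();print(o["tool_pos"],o["t"],o["ft_force"])
s=get_image("scene");t=get_image("top")
cv2.imwrite("pics/f.png",np.hstack([cv2.resize(s[110:410,160:400],(440,550)),np.vstack([cv2.resize(t[180:310,290:530],(360,195)),cv2.resize(t[125:235,195:295],(323,355))[:,:323].copy() if 0 else cv2.resize(t[125:223,195:295],(360,355))])]))
E
```

```text
[0.3556 0.0407 0.2651] 44.4167 [-0.4231 -0.5632  0.9711]
```

View pics/f.png

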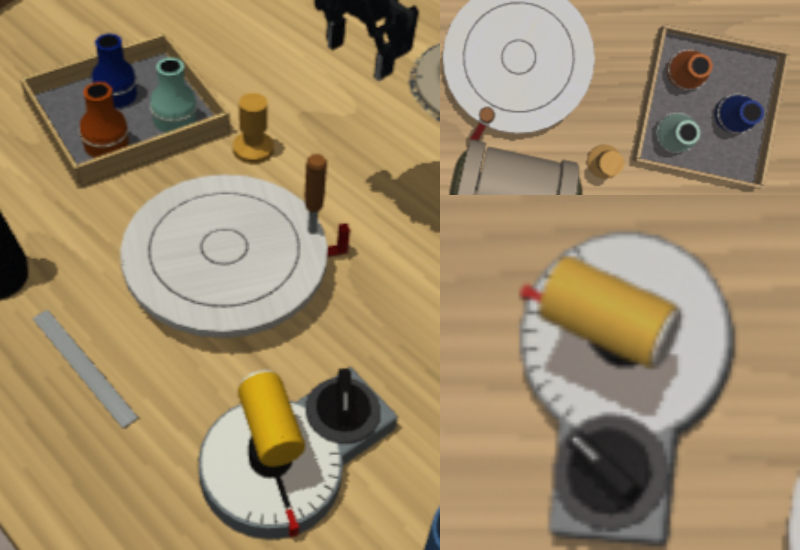

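The final picture shows all three vases upright in the tray, the handle at the red post, and the pointer on the red mark at (290,512).

```bash
python3 -c "from workcell import *;print(hand_in())"
```

```text
the job is handed in; nothing more can be done
None
```

I handed the job in with the lamp aimed, the platter turned one full turn back to the post, and all three vases (amber, celadon, cobalt) standing upright in the tray; the hand-in returned no verdict.

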